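Fit the dust cap on a wheel hub

TASK

Fit the dust cap that belongs to the wheel hub: start it in the hub's bore and let go, then press it home with the bell-shaped cap driver, straight down and square, until it clicks in and stays. Never push the cap home with the bare fingers, and lean on it no harder than the click needs, or the thin cap dents. Then stand the driver upright in the parts tray again, and leave everything else where it lies.

Things in the scene. Friction and masses are not known exactly. Their poses are not given: they have to be found in the camera images.
- hub: steel car wheel hub lying outer side up on a 130 mm square holder plate, fixed to the bench: flange 132 mm across with five bolt holes, top 56 mm above the bench; on it a round boss 68 mm across, its flat top face 84 mm above the bench, with a bore 53 mm across in which the axle nut shows. Origin: centre of the underside of the plate; z up.
- hub_mouth (a point): centre of the hub's bore, level with the boss's top face (84 mm above the bench); z up. In the bore, from above: the end ring (39 mm across) of a light coil spring, 4.5 mm below the face; a greased spring wire, standing 5 mm in from the bore wall; 9 mm below the wire the bearing. Bearings differ in width: this one lies 14 to 24 mm below the face, unknown and not measured; only the click tells.
- cap: the dust cap: plain metal, domed, 51 mm high, 140 g, lying dome up in the tray. Origin: centre of the underside of its foot; z up. Skirt 25 mm long: foot 43 mm across, widening as a cone to a bead 51 mm across 8 mm above the foot, then a groove. Flange 60 mm across, 25 to 28 mm above the origin. Dome wall upright, 46 mm across, from 28 to 47 mm, then bevelled to 39 mm across at the flat top.
- cap_flange (a point): top of the flange, on the axis, 28 mm above the origin; the driver bears on it. Started, the cap stands on the coil spring, foot 4.5 mm below the face. Pressed, the spring gives at 3 to 5 N; from the wire on (8 mm above home) the force climbs to 13 to 20 N, 2 mm above home, then drops by over half: the click. Then the foot is on the bearing and push only builds force. Unclicked it springs back up. Over 26 N dents it.
- driver: the cap driver, 123 mm high, 0.35 kg, standing on its bell in the tray: steel bell 60 mm across, open below, 51 mm across inside and 29 mm deep, so that it goes over the dome and its rim bears on the cap's flange; above the bell's top (38 mm) a plain black round handle 30 mm across from 38 to 123 mm. Origin: centre of the bell's rim; z up along the handle.
- tray: flat steel parts tray, fixed, 260 mm (its x) by 310 mm (its y), rim 17 mm high, floor 3 mm above the bench. Origin: centre of its underside. The cap and the driver stand in it side by side towards its -x side (either way round), other parts towards its +x side.
- small_cap: another dust cap of a smaller size, flange 41 mm across, 26 mm high, in the tray; not for this hub, leave it. Origin: centre of its underside.
- race: loose bearing ring, 52 mm across, 16 mm high, in the tray; leave it. Origin: centre of its underside.
- nut: castle nut, 31 mm across flats, 19 mm high, in the tray; leave it. Origin: centre of its underside.
- race_driver: bearing-ring driver standing at the back of the bench: solid flat disc 52 mm across with a thin 18 mm stem, 100 mm high; not the tool for caps, leave it. Origin: centre of its underside.
- grease_tin: grease tin, 74 mm across, 85 mm high, at the back of the bench; leave it. Origin: centre of its underside.
- screwdriver: screwdriver lying on the bench; leave it. Origin: middle of its underside.
- parts_box: spare-part box 80 by 130 by 50 mm at the back of the bench; leave it. Origin: centre of its underside.
Not all that is in view belongs to the job. What is shaped like the cap but green is not meant. Leave any turquoise look-alike of the hub alone.

How it is judged:
On the way, in this order (a step that is already met when the one before it is completed fails the run):
1. the cap stands started in the mouth of the bore, let go (horizontal distance between cap and hub_mouth below 0.004 m and z of cap in the frame of hub_mouth between -0.013 and -0.002 m and angle between cap's own z axis and vertical below 0.12 rad and contact force between the fingers and cap below 0.1 N), for 0.1 s.
2. the driver bears on the started cap (contact force between driver and cap above 1 N and z of cap in the frame of hub_mouth above -0.013 m).
3. the cap has clicked home and stays there square with the driver off it (horizontal distance between cap and hub_mouth below 0.003 m and z of cap in the frame of hub_mouth below -0.013 m and angle between cap's own z axis and vertical below 0.05 rad and contact force between driver and cap below 0.1 N), for 1 s.
At the end, for the whole second after the job is handed in: The dust cap has snapped past the wire and lies on the bearing (foot more than 13 mm below the boss's face; unclicked it springs back to about 4.5 mm), centred within 3 mm and tilted less than 3 degrees; the driver stands upright (within 3.4 degrees) and still on the floor of the parts tray (horizontal distance between cap and hub_mouth below 0.003 m and z of cap in the frame of hub_mouth below -0.013 m and angle between cap's own z axis and vertical below 0.05 rad and angle between driver's own z axis and vertical below 0.06 rad and z of driver in the frame of tray below 0.006 m and x of driver in the frame of tray between -0.105 and 0.105 m and y of driver in the frame of tray between -0.13 and 0.13 m and linear speed of each of driver, cap below 0.02 m/s); the robot touches nothing.
It fails at once if the bare fingers push the cap into the bore past the wire (horizontal distance between cap and hub_mouth below 0.01 m and z of cap in the frame of hub_mouth below -0.0165 m and contact force between the fingers and cap above 0.5 N).
It fails at once if the driver pushes on the cap with more than 26 N (contact force between driver and cap above 26 N).
It fails at once if the driver is pressed on the cap (over 8 N) while leaning more than 7 degrees (contact force between driver and cap above 8 N and angle between driver's own z axis and vertical above 0.122 rad).
It fails at once if another thing is moved more than 25 mm (distance of any of small_cap, race, nut, race_driver, grease_tin, screwdriver, parts_box from where it was at the start of the episode above 0.025 m).
It also fails if it takes over 69 s, if anything falls off the work surface, if the arm or the gripper's body presses on something with over 40 N, if the wrist force passes 120 N, or if a joint passes its speed limit or range.

ROBOT

A 7-joint arm with a two-finger parallel gripper is mounted at the origin on the work surface. World frame = base frame: x ahead of the robot, y to its left, z up, the work surface at z = 0. Lengths are in m, angles in rad, forces in N, time in s.
With the tool pointing down it reaches from about 0.425 to 0.875 m from the base axis. Payload 4.7 kg.
Tool frame: the origin (TCP) lies at the very end of the fingers, on their centre line; the grasp point (between the pads) lies 19 mm behind it; z points along the fingers, y is the line along which they close (so a half turn about z gives the same grasp; the last joint's range is limited). The gripper opens to 87 mm and grips with 3 to 60 N. Pads are 19 mm wide; open, the fingers measure 117 mm over their backs; the gripper's body (75 mm by 190 mm) begins 51 mm behind the grasp point.
Start: joints at [-1.239, 0.321, -0.07, 1.45, 0.023, 1.371, -0.057], TCP at [0.203, 0.617, 0.223] pointing down, gripper open.
Joint ranges: [-2.86, 2.86], [-0.3, 2.09], [-1.38, 1.24], [0.06, 2.45], [-1.56, 4.7], [0.09, 2.05], [-2.69, 2.69]. Speed limits (rad/s): [2.57, 2.57, 3.14, 3.14, 3.14, 3.14, 3.14].

INTERFACE

Orientations are given as a rotation vector (axis times angle).
In Python, from bench import ctrl, get_image, job gives the robot as it stands.
- The arm moves only by the shell command python3 -m crank 'ROWS' [FORCE]. ROWS is JSON, a list that holds one entry, the list of rows, each a list of 5 numbers: the shift along the tool's x, y, z in mm, then the turn about the tool's z in rad, then the closure, from -1 (fully open) to 1 (shut), so that 0 is half open. A call has 1 to 10 rows; each row shifts and turns the commanded pose from where the row before left it, along the tool's axes as they then stand; what a row does not reach is not made up. A row lasts 1/12 s, in which the tool goes at most 41.7 mm and 7.16 degrees, less where a joint would pass 70% of its speed; a pose out of reach is approached as far as the arm can. A call with a gripper value outside its range is refused whole. The fingers move at their own pace and stop on an object; FORCE is the grip in N (left out, the last holds). Time passes only in rows, so rows that do not move let the fingers close. It gives the time, the measured TCP pose, the force, the opening and the grip force at its end, in the units of the state.
- ctrl.get_state(): the state, without advancing time (a new reading comes with each control period).
- get_image(name): name is "side" or "top" or "wrist"; returns a dict with "pixels" (420x560x3 uint8, red, green, blue), "fx", "fy", "cx", "cy" (pixels), "T" (4x4, takes a point from camera to world coordinates); the wrist camera has in their place "T_tool_cam" (4x4, takes a point from camera to tool coordinates, whose origin is the TCP and whose axes are the flange's). Camera axes: x right, y down, z forward; pixel columns grow to the right and rows downward; lengths in m; the calibration is good to about 2 mm. A picture is of the moment at which its call begins: read the wrist's pose just before it. There is no depth.
- job.close_job(): hands the job in; it is judged then, once.
The state is a dict: "time": time; "joint_positions": joint angles; "qd": joint speeds; "joint_torque": joint torques, N m; "position": TCP position; "tool_rot": TCP orientation; "ft_force": force on the tool from outside, world axes, zero at the start; "torque": the same for the moment, N m; "grip_width": opening from 0.0 (shut) to 1.0 (fully open); "grip_force": force on a finger pad.
Only numpy, scipy, OpenCV 4.12 (cv2) and the standard library are available. Lean on these libraries where they do the work, as an engineer would, in place of code of your own. Each camera call takes 0.05 s, during which the arm holds its last target. There are 200 camera calls.

## Working session

There is one attempt and no reset: what is moved stays moved. The work goes in short steps, Python scripts to look and compute and a shell command to move; the robot and the scene stay as the last step left them, time stands still between calls to the robot, and variables do not carry over. Pictures are saved under pics/ and viewed, at most 10 in all, crops included, and the job is handed in when it is done.

```bash
mkdir -p pics; cat > h.py <<'E'
import numpy as np, cv2
from bench import ctrl, get_image, job
from scipy.spatial.transform import Rotation as R
def snap(name,fn=None):
    s=ctrl.get_state(); im=get_image(name)
    if 'T' not in im or im.get('T') is None:
        T=np.eye(4);T[:3,:3]=R.from_rotvec(s['tool_rot']).as_matrix();T[:3,3]=s['position'];im['T']=T@np.array(im['T_tool_cam'])
    im['T']=np.array(im['T'])
    if fn: cv2.imwrite('pics/'+fn,im['pixels'][:,:,::-1])
    return im
def ray(im,u,v,z):
    d=im['T'][:3,:3]@np.array([(u-im['cx'])/im['fx'],(v-im['cy'])/im['fy'],1]);o=im['T'][:3,3]
    return o+d*(z-o[2])/d[2]
def proj(im,p):
    q=im['T'][:3,:3].T@(np.array(p)-im['T'][:3,3]);return q[0]/q[2]*im['fx']+im['cx'],q[1]/q[2]*im['fy']+im['cy']
def totool(d):
    s=ctrl.get_state();return R.from_rotvec(s['tool_rot']).as_matrix().T@np.array(d)
E
python3 - <<'E'
from h import *
for n in ['top','side']:
    im=snap(n,n+'0.png'); print(n,im['fx'],im['cx'],im['cy'],im['T'].round(3).tolist())
s=ctrl.get_state();print({k:np.round(v,3).tolist() for k,v in s.items()}); print(R.from_rotvec(s['tool_rot']).as_matrix().round(3))
E
```

```text
top 418.85111674032214 280.08707067392345 212.34308950482153 [[0.015, -0.993, 0.113, 0.403], [-1.0, -0.015, 0.002, -0.01], [0.0, -0.113, -0.994, 1.249], [0.0, 0.0, 0.0, 1.0]]
side 382.5011001674792 277.3311831063256 205.84913637106573 [[0.995, -0.049, 0.082, 0.457], [-0.095, -0.473, 0.876, -0.769], [-0.004, -0.88, -0.475, 0.491], [0.0, 0.0, 0.0, 1.0]]
{'time': 0.1, 'joint_positions': [-1.239, 0.322, -0.07, 1.452, 0.023, 1.371, -0.057], 'qd': [0.001, -0.003, -0.001, -0.004, -0.0, 0.001, -0.0], 'joint_torque': [0.0, -49.257, -0.406, -31.34, -0.064, 0.04, 0.0], 'position': [0.203, 0.617, 0.222], 'tool_rot': [-0.497, -3.102, 0.003], 'ft_force': [-0.381, -0.573, 0.026], 'torque': [0.036, 0.055, -0.015], 'grip_force': 0.0, 'grip_width': 0.998}
[[-0.95   0.312 -0.   ]
 [ 0.312  0.95  -0.002]
 [-0.    -0.002 -1.   ]]
```

View pics/top0.png

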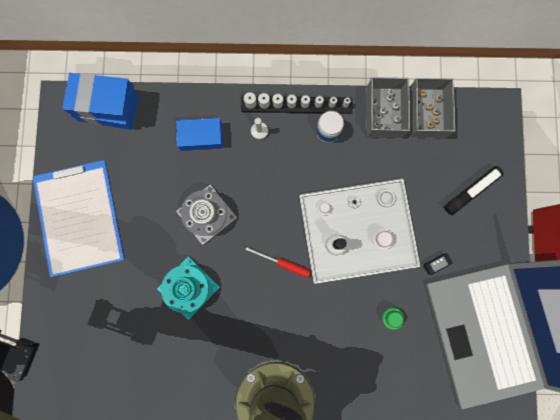

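View pics/side0.png

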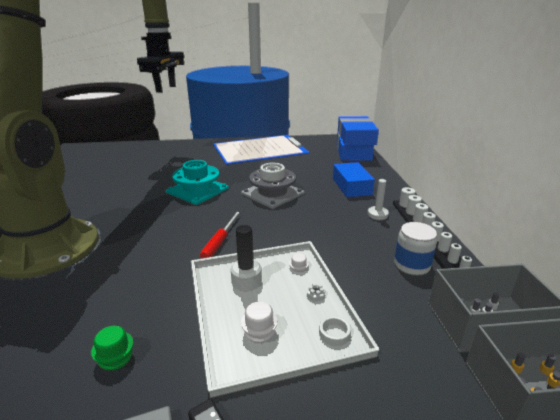

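Candidates in the top view:
- **Cap:** grey-white (385,239) is the one. The small cap at (325,208) and the green look-alike at (393,318) are not.
- **Driver:** black handle at (338,244). The race_driver at (259,128) is not.
- **Hub:** grey one at (203,212). The turquoise one at (187,288) is not.

The side view agrees: cap (259,320), driver (246,255), hub (272,180).

```bash
python3 - <<'E'
from h import *
im=snap('top')
for n,u,v,z in [('hub',203,211,.084),('cap',385,239,.05),('drv',339,244,.126),('tray',361,231,.01),('small',325,208,.02),('tin',330,126,.085),('rd',259,122,.1)]:
    print(n,ray(im,u,v,z).round(3))
im=snap('wrist');print(im['fx'],im['T_tool_cam'])
# crop check
t=snap('top')['pixels'][170:340,160:440,::-1]
cv2.imwrite('pics/crop.png',cv2.resize(t,None,fx=2.8,fy=2.8,interpolation=cv2.INTER_CUBIC))
E
```

```text
hub [0.537 0.208 0.084]
cap [ 0.468 -0.309  0.05 ]
drv [ 0.448 -0.167  0.126]
tray [ 0.492 -0.248  0.01 ]
small [ 0.558 -0.14   0.02 ]
tin [ 0.787 -0.147  0.085]
rd [0.791 0.056 0.1  ]
345.3597030331588 [[ 4.88594067e-04 -9.67488155e-01 -2.52915857e-01  6.78442540e-02]
 [ 9.99999783e-01  3.61175772e-04  5.50225208e-04 -1.35370944e-04]
 [-4.40989292e-04 -2.52916071e-01  9.67488122e-01 -1.61502989e-01]
 [ 0.00000000e+00  0.00000000e+00  0.00000000e+00  1.00000000e+00]]
```

View pics/crop.png

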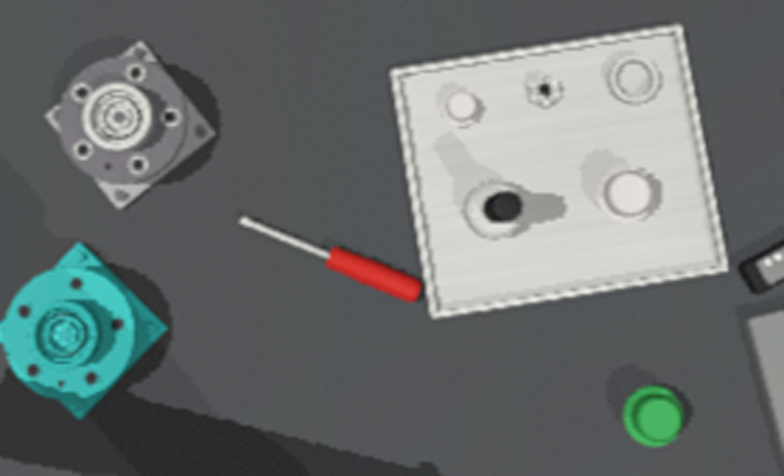

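The crop confirms it: the plain cap is at crop (628,193), the driver at (498,207) and the grey hub boss at (118,117). I'll move over the hub first, since it's on the way.

```bash
python3 -m crank '[[[-34,-21.5,0,0,-1],[-34,-21.5,0,0,-1],[-34,-21.5,0,0,-1],[-34,-21.5,0,0,-1],[-34,-21.5,0,0,-1],[-34,-21.5,0,0,-1],[-34,-21.5,0,0,-1],[-34,-21.5,0,0,-1],[-34,-21.5,0,0,-1],[-34,-21.5,0,0,-1]]]'
python3 - <<'E'
from h import *
s=ctrl.get_state();print(s['position'],totool(np.array([.537,.208,.205])-s['position'])*1000)
E
```

```text
time: 1.08
position: [0.4598, 0.3053, 0.2228]
tool_rot: [0.497, 3.102, 0.001]
ft_force: [0.3, 1.5, -0.7]
grip_width: 1.001
grip_force: 0.0
[0.45984958 0.30526496 0.22281665] [-103.66798431  -68.31074126   17.79559642]
```

```bash
python3 -m crank '[[[-34,-21.5,6,0,-1],[-34,-21.5,6,0,-1],[-26,-20,6,0,-1],[0,0,0,0,-1],[0,0,0,0,-1]]]'
python3 - <<'E'
from h import *
im=snap('wrist','w1.png');s=ctrl.get_state();print(s['position'],s['ft_force'])
u,v=proj(im,[.537,.208,.084]);print(u,v)
g=cv2.cvtColor(im['pixels'],cv2.COLOR_RGB2GRAY)
r=.0265*im['fx']/(s['position'][2]+.161-.084);print(r)
c=cv2.HoughCircles(cv2.GaussianBlur(g,(5,5),0),cv2.HOUGH_GRADIENT,1.5,5,param1=120,param2=40,minRadius=20,maxRadius=90)
print(c[0][:12] if c is not None else None)
E
```

```text
time: 1.5
position: [0.5294, 0.2151, 0.2041]
tool_rot: [-0.505, -3.1, 0.001]
ft_force: [-0.4, 1.1, 1.0]
grip_width: 1.005
grip_force: 0.0
[0.52843491 0.21757308 0.20432765] [-0.52066148  0.74045997  0.18313602]
271.0996018640049 219.83559445329138
32.531577002323786
[[276.75     206.25      70.7     ]
 [276.75     200.25      74.3     ]
 [270.75     195.75      59.      ]
 [281.25     194.25      58.550003]
 [258.75     200.25      51.199997]
 [272.25     186.75      56.15    ]
 [296.25     194.25      49.550003]
 [257.25     194.25      47.75    ]
 [255.75     182.25      61.1     ]
 [249.75     177.75      61.1     ]
 [272.25     221.25      31.4     ]
 [293.25     228.75      42.95    ]]
```

View pics/w1.png

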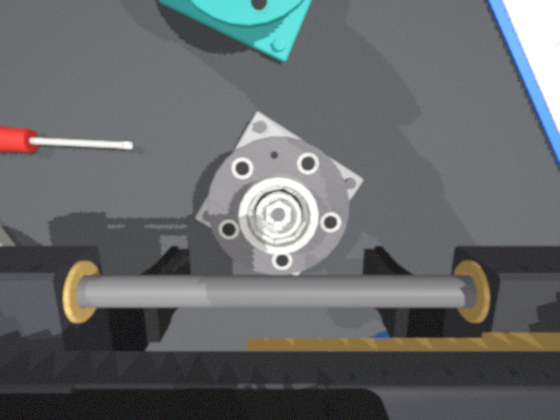

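The wrist view shows the grey hub with its boss face centred near (279,214). I'll fit the boss edge by mask.

```bash
python3 - <<'E'
from h import *
im=snap('wrist')
g=cv2.cvtColor(im['pixels'],cv2.COLOR_RGB2GRAY)
m=(cv2.GaussianBlur(g,(3,3),0)>165).astype(np.uint8)
print(g[214,230:330:3])
cs,_=cv2.findContours(m,cv2.RETR_CCOMP,cv2.CHAIN_APPROX_NONE)
for c in cs:
    if len(c)>60:
        h=cv2.convexHull(c);e=cv2.fitEllipse(h)
        if np.hypot(e[0][0]-279,e[0][1]-214)<25: print(e,ray(im,*e[0],.084).round(4))
cc=cv2.HoughCircles(cv2.GaussianBlur(g,(3,3),0)[150:280,210:350],cv2.HOUGH_GRADIENT,1,3,param1=100,param2=20,minRadius=26,maxRadius=46)
for a in (cc[0][:6] if cc is not None else []): print(a,ray(im,a[0]+210,a[1]+150,.084).round(4))
E
```

```text
[106 109 193 244 226 207 221 148 215 245 191 205 250 179 158 155 159 182
 255 235 171 210 255 158 186 167 239 255 247 150 147 165 197 209]
((286.698486328125, 224.51406860351562), (91.2785415649414, 106.61512756347656), 125.39556884765625) [0.5441 0.2219 0.084 ]
((272.3460998535156, 218.2128448486328), (52.65653610229492, 61.23969650268555), 49.52229690551758) [0.5351 0.2121 0.084 ]
[66.5 67.5 38.8] [0.5356 0.2156 0.084 ]
[63.5 67.5 30.3] [0.5348 0.2132 0.084 ]
[59.5 73.5 31.1] [0.5387 0.2083 0.084 ]
[58.5 61.5 31.1] [0.5285 0.2109 0.084 ]
[60.5 69.5 27.7] [0.5356 0.2103 0.084 ]
[54.5 63.5 28.9] [0.5291 0.2071 0.084 ]
```

```bash
python3 - <<'E'
from h import *
im=snap('wrist')
a=im['pixels'][160:270,210:350,::-1].copy()
a=cv2.resize(a,None,fx=5,fy=5,interpolation=cv2.INTER_CUBIC)
def circ(c,r,z,col):
    pts=[proj(im,[c[0]+r*np.cos(t),c[1]+r*np.sin(t),z]) for t in np.linspace(0,6.28,60)]
    cv2.polylines(a,[((np.array(pts)-[209.5,159.5])*5).astype(int)],True,col,1)
c=[.5355,.2135]
circ(c,.034,.084,(0,0,255));circ(c,.0265,.084,(0,255,0));circ(c,.066,.056,(255,0,0))
cv2.imwrite('pics/c1.png',a)
E
```

```text
(no output)
```

View pics/c1.png

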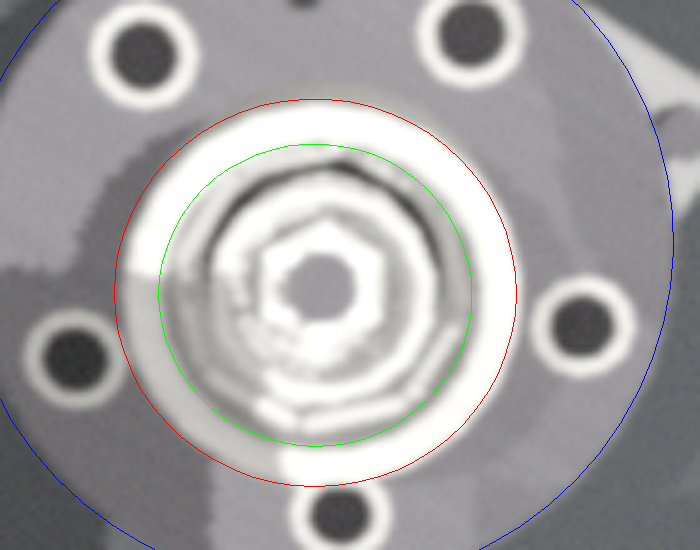

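The overlaid circles fit the boss (red) and bore (green) to within about 1 px, so the hub axis is at about (0.5357, 0.2141). Next, over to the tray.

```bash
python3 -m crank '[[[-8,-40,0,0,-1],[-8,-40,0,0,-1],[-8,-40,0,0,-1],[-8,-40,0,0,-1],[-8,-40,0,0,-1],[-8,-40,0,0,-1],[-8,-40,0,0,-1],[-8,-40,0,0,-1],[-8,-40,0,0,-1],[-8,-40,0,0,-1]]]'; python3 -m crank '[[[-8,-40,0,0,-1],[-8,-40,0,0,-1],[-8,-40,0,0,-1],[0,0,0,0,-1],[0,0,0,0,-1],[0,0,0,0,-1]]]'
python3 - <<'E'
from h import *
im=snap('wrist','w2.png');s=ctrl.get_state();print(s['position'],R.from_rotvec(s['tool_rot']).as_matrix().round(3).tolist())
print(proj(im,[.468,-.309,.054]),proj(im,[.448,-.167,.126]))
E
```

```text
time: 2.48
position: [0.4798, -0.187, 0.2052]
tool_rot: [0.491, 3.101, 0.002]
ft_force: [1.4, 0.1, -0.1]
grip_width: 0.998
grip_force: 0.0
time: 2.98
position: [0.4659, -0.3068, 0.2044]
tool_rot: [0.493, 3.103, 0.002]
ft_force: [-0.6, -0.1, -0.4]
grip_width: 1.002
grip_force: 0.0
[ 0.46611955 -0.30612362  0.20442149] [[-0.951, 0.309, 0.0], [0.309, 0.951, 0.001], [0.0, 0.001, -1.0]]
(np.float64(274.2797952163526), np.float64(204.1775306938885)) (np.float64(463.70125780287117), np.float64(136.8985867246928))
```

View pics/w2.png

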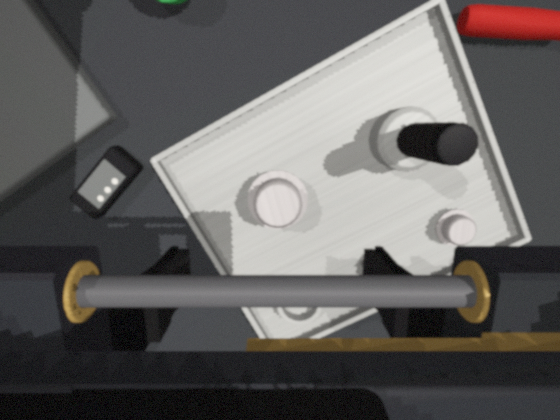

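The cap's flat top is at (276,202) and its flange is centred near (279,198). The driver's handle top is at (459,143), the small cap at (460,227) and the race at (297,305).

```bash
python3 - <<'E'
from h import *
im=snap('wrist');g=cv2.GaussianBlur(cv2.cvtColor(im['pixels'],cv2.COLOR_RGB2GRAY),(3,3),0)
for (x0,y0,x1,y1,r0,r1,z) in [(230,155,330,250,19,28,.052),(420,110,500,180,13,24,.126)]:
    cc=cv2.HoughCircles(g[y0:y1,x0:x1],cv2.HOUGH_GRADIENT,1,3,param1=60,param2=12,minRadius=r0,maxRadius=r1)
    for a in (cc[0][:5] if cc is not None else []): print(a+[x0,y0,0],ray(im,a[0]+x0,a[1]+y0,z).round(4))
# handle: dark mask, end circle
m=((g<60)*255).astype(np.uint8)[110:180,385:500]
n,l,st,ce=cv2.connectedComponentsWithStats(m);i=1+np.argmax(st[1:,4]);print(st[i]+[385,110,0,0,0])
p=ctrl.get_state()['position']
print(totool(np.array([.468,-.309,.036])-p)*1000)
E
```

```text
[274.5        197.5         27.39999962] [ 0.4627 -0.3063  0.052 ]
[277.5 203.5  20.5] [ 0.469  -0.3054  0.052 ]
[281.5        200.5         27.39999962] [ 0.4675 -0.301   0.052 ]
[277.5        196.5         19.39999962] [ 0.4627 -0.3034  0.052 ]
[278.5        208.5         20.10000038] [ 0.4739 -0.306   0.052 ]
[457.5 142.5  19. ] [ 0.4505 -0.1711  0.126 ]
[458.5        147.5         22.29999924] [ 0.454 -0.171  0.126]
[454.5 145.5  19. ] [ 0.4518 -0.1734  0.126 ]
[454.5        140.5         22.29999924] [ 0.4485 -0.1728  0.126 ]
[451.5        142.5         22.29999924] [ 0.4492 -0.1749  0.126 ]
[ 397  124   79   40 2140]
[ -2.67260084  -2.50905149 168.44784118]
```

```bash
python3 -m crank '[[[-0.5,0,32,0,-1],[-0.5,0,32,0,-1],[-0.5,0,32,0,-1],[0,0,0,0,-1],[0,0,0,0,-1],[0,0,0,0,-1]]]' 15
python3 - <<'E'
from h import *
im=snap('wrist');p=np.array(ctrl.get_state()['position']);print(p)
c=[.468,-.3056]
a=cv2.resize(im['pixels'][140:290,180:380,::-1],None,fx=4,fy=4,interpolation=cv2.INTER_CUBIC)
for r,z,col in [(.0195,.054,(0,0,255)),(.023,.050,(0,255,0)),(.03,.031,(255,0,0))]:
    pts=[proj(im,[c[0]+r*np.cos(t),c[1]+r*np.sin(t),z]) for t in np.linspace(0,6.28,60)]
    cv2.polylines(a,[((np.array(pts)-[179.5,139.5])*4).astype(int)],True,col,1)
cv2.imwrite('pics/c2.png',a)
print(totool(np.array([c[0],c[1],.036])-p)*1000)
E
```

```text
time: 3.58
position: [0.4677, -0.3088, 0.1102]
tool_rot: [0.494, 3.1, -0.0]
ft_force: [-0.7, -0.1, 0.4]
grip_width: 0.995
grip_force: 0.0
[ 0.46796028 -0.3093369   0.11080237]
[ 1.3864909   3.56528674 74.79790645]
```

View pics/c2.png

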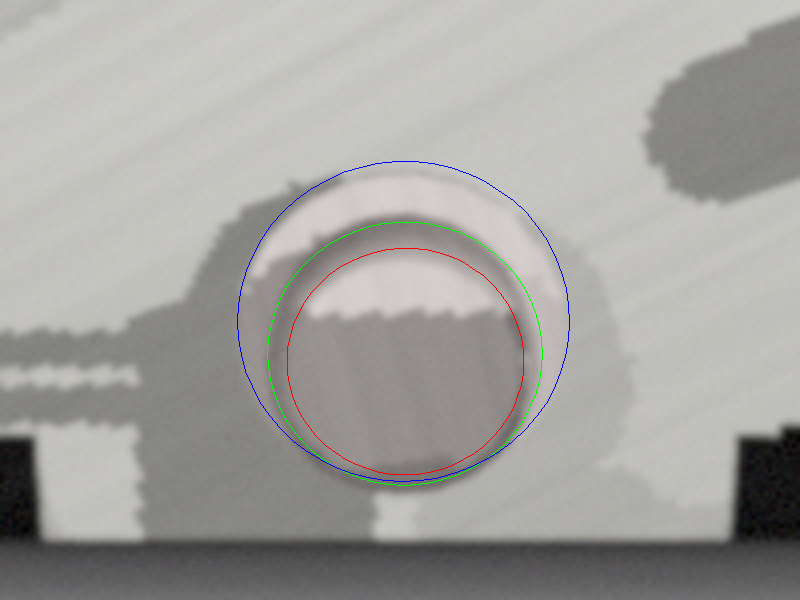

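The cap's bevel and top fit within about 1 mm, with the true centre slightly low in the image. Now the descent and grasp.

```bash
python3 -m crank '[[[0,1.7,20,0,-1],[0,1.8,20,0,-1],[0,0,20,0,-1],[0,0,10,0,-1],[0,0,4,0,-1],[0,0,0,0,-1],[0,0,0,0,0],[0,0,0,0,0.5],[0,0,0,0,1],[0,0,0,0,1]]]' 20
python3 -m crank '[[[0,0,0,0,1],[0,0,0,0,1],[0,0,0,0,1],[0,0,0,0,1]]]' 20
```

```text
time: 4.47
position: [0.468, -0.3062, 0.0354]
tool_rot: [0.497, 3.1, -0.0]
ft_force: [0.0, 1.2, 0.2]
grip_width: 0.779
grip_force: 0.0
time: 4.8
position: [0.4674, -0.3058, 0.0346]
tool_rot: [0.497, 3.102, 0.0]
ft_force: [0.1, -0.1, 0.5]
grip_width: 0.521
grip_force: 20.0
```

```bash
python3 -m crank '[[[0,0,-10,0,1],[0,0,-30,0,1],[0,0,-40,0,1],[0,0,-40,0,1],[0,0,-35,0,1],[4,20,0,0,1],[7.4,39,0,0,1],[7.4,39,0,0,1],[7.4,39,0,0,1],[7.4,39,0,0,1]]]' 20
python3 -m crank '[[[7.4,39,0,0,1],[7.4,39,0,0,1],[7.4,39,0,0,1],[7.4,39,0,0,1],[7.4,39,0,0,1],[7.4,39,0,0,1],[7.4,39,0,0,1],[7,39,0,0,1],[0,0,0,0,1],[0,0,0,0,1]]]' 20
python3 - <<'E'
from h import *
p=np.array(ctrl.get_state()['position']);print(totool(np.array([.5357,.2141,.124])-p)*1000)
E
```

```text
time: 5.63
position: [0.4901, -0.1267, 0.1902]
tool_rot: [0.499, 3.101, 0.001]
ft_force: [1.2, 0.1, -1.4]
grip_width: 0.521
grip_force: 20.0
time: 6.47
position: [0.5313, 0.1896, 0.1894]
tool_rot: [-0.488, -3.103, 0.001]
ft_force: [-0.2, -1.1, -1.4]
grip_width: 0.516
grip_force: 20.0
[ 3.27990747 24.68253143 65.3589096 ]
```

```bash
python3 -m crank '[[[1.6,12.3,16,0,1],[1.6,12.3,20,0,1],[0,0,20,0,1],[0,0,9,0,1],[0,0,0,0,1],[0,0,0,0,1],[0,0,0,0,1]]]' 20
python3 - <<'E'
from h import *
im=snap('wrist');s=ctrl.get_state();p=np.array(s['position']);print(p,s['ft_force'])
M=R.from_rotvec(s['tool_rot']).as_matrix()
a=cv2.resize(im['pixels'][130:290,170:370,::-1],None,fx=3.7,fy=3.7,interpolation=cv2.INTER_CUBIC)
h=np.array([.5357,.2141,0]);c=p+M@np.array([0,0,.032])
for c0,r,z,col in [(h,.034,.084,(0,0,255)),(h,.066,.056,(255,0,0)),(c,.03,c[2]+.028,(0,255,0)),(c,.023,c[2]+.047,(0,255,255))]:
    pts=[proj(im,[c0[0]+r*np.cos(t),c0[1]+r*np.sin(t),z]) for t in np.linspace(0,6.28,60)]
    cv2.polylines(a,[((np.array(pts)-[169.5,129.5])*3.7).astype(int)],True,col,1)
cv2.imwrite('pics/c3.png',a);print(totool(np.array([.5357,.2141,.124])-p)*1000)
E
```

```text
time: 7.05
position: [0.5378, 0.2101, 0.1261]
tool_rot: [0.499, 3.1, 0.002]
ft_force: [0.7, -0.5, -0.9]
grip_width: 0.519
grip_force: 20.0
[0.53787547 0.21043554 0.12625944] [ 0.20474056  0.96690661 -1.60087615]
[3.21987256 2.79295347 2.25783271]
```

View pics/c3.png

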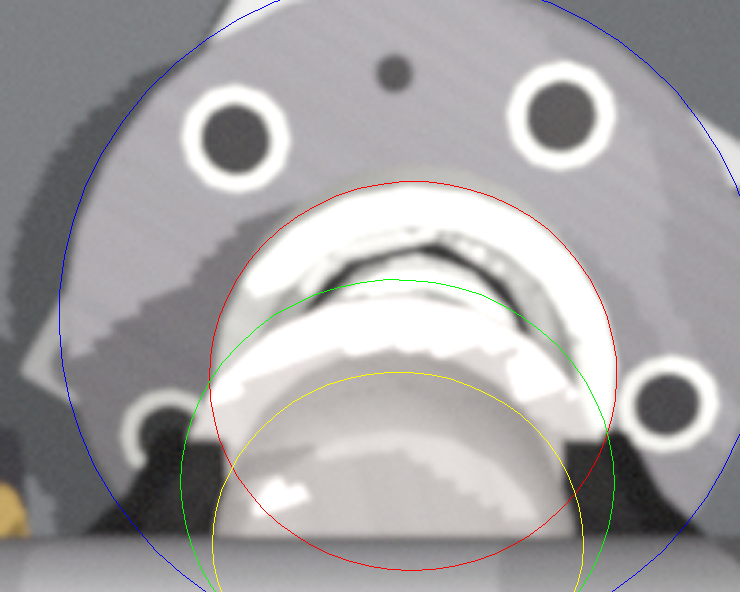

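The red circle matches the boss. The held cap's flange edge (crop y 295) lies about 15 crop px below the prediction (280), so the cap sits roughly 2 mm towards tool -x. I'll measure that edge numerically.

```bash
python3 - <<'E'
from h import *
from scipy.optimize import least_squares
im=snap('wrist');s=ctrl.get_state();p=np.array(s['position']);M=R.from_rotvec(s['tool_rot']).as_matrix()
g=cv2.GaussianBlur(cv2.cvtColor(im['pixels'],cv2.COLOR_RGB2GRAY),(3,3),0).astype(int)
print(p)
for c in (278,265,290): print(c,g[196:256:2,c].tolist())
c=p+M@np.array([0,0,.032]);pts=[]
for col in range(236,304,4):
    # first strong rise near the predicted flange edge
    seg=np.diff(g[203:235,col]);r=203+int(np.argmax(seg));pts.append((col,r+.5))
print(pts)
P=np.array([ray(im,u,v,c[2]+.028) for u,v in pts]);Q=(P-c)@M[:,:2]
f=least_squares(lambda q:np.hypot(Q[:,0]-q[0],Q[:,1]-q[1])-.03,[0,0],loss='soft_l1',f_scale=.0005);print(f.x*1000,(f.fun*1000).round(1))
E
```

```text
[0.53778334 0.21068413 0.12619987]
278 [199, 147, 214, 244, 255, 255, 250, 245, 255, 255, 255, 255, 255, 255, 235, 185, 175, 174, 173, 172, 180, 184, 189, 193, 197, 210, 222, 217, 201, 198]
265 [251, 228, 142, 98, 144, 201, 246, 236, 251, 255, 255, 255, 255, 255, 254, 212, 177, 178, 181, 180, 179, 184, 189, 193, 197, 204, 216, 221, 213, 199]
290 [156, 82, 131, 220, 251, 255, 250, 213, 235, 255, 255, 255, 255, 255, 254, 220, 174, 168, 171, 172, 171, 171, 175, 180, 187, 194, 209, 222, 224, 225]
[(236, 203.5), (240, 221.5), (244, 218.5), (248, 216.5), (252, 214.5), (256, 212.5), (260, 207.5), (264, 206.5), (268, 203.5), (272, 203.5), (276, 210.5), (280, 210.5), (284, 210.5), (288, 211.5), (292, 212.5), (296, 203.5), (300, 206.5)]
[-1.83374994  0.43403017] [ 8.3 -0.2 -0.2 -0.4 -0.4 -0.2  1.6  1.6  2.7  2.5 -1.1 -1.1 -1.  -1.2
 -1.3  3.6  2.8]
```

```bash
python3 - <<'E'
from h import *
from scipy.optimize import least_squares
im=snap('wrist');s=ctrl.get_state();p=np.array(s['position']);M=R.from_rotvec(s['tool_rot']).as_matrix()
pts=[(240,221.5),(244,218.5),(248,216.5),(252,214.5),(256,212.5),(276,210.5),(280,210.5),(284,210.5),(288,211.5),(292,212.5)]
for dz in (.032,.035):
    c=p+M@np.array([0,0,dz])
    Q=(np.array([ray(im,u,v,c[2]+.028) for u,v in pts])-c)@M[:,:2]
    f=least_squares(lambda q:np.hypot(Q[:,0]-q[0],Q[:,1]-q[1])-.03,[0,0]);print(dz,f.x*1000,(f.fun*1000).round(1))
print(p,totool(np.array([.5357,.2141,.124])-p)*1000)
E
```

```text
0.032 [-2.87372488 -0.61163735] [-0.2  0.  -0.1  0.   0.3 -0.2 -0.1  0.1 -0.  -0. ]
0.035 [-3.58680539 -0.71382435] [-0.1  0.  -0.1  0.   0.3 -0.2 -0.1  0.1 -0.   0. ]
[0.53761289 0.21083742 0.12600711] [2.84169687 2.49590078 2.00681471]
```

The fit residuals are 0.1–0.3 mm, so the cap's offset in the tool is well known. I'll shift about +5.4 and +3.1 mm and lower until the foot meets the spring.

```bash
python3 -m crank '[[[2.7,1.6,0,0,1],[2.7,1.5,0,0,1],[0,0,0,0,1],[0,0,3,0,1],[0,0,3,0,1],[0,0,0,0,1],[0,0,0,0,1]]]' 20
python3 -m crank '[[[0,0,2,0,1],[0,0,2,0,1],[0,0,0,0,1],[0,0,0,0,1]]]' 20
python3 - <<'E'
from h import *
p=np.array(ctrl.get_state()['position']);print(totool(np.array([.5357,.2141,.112])-p)*1000)
E
```

```text
time: 7.78
position: [0.5323, 0.2154, 0.1181]
tool_rot: [-0.497, -3.101, 0.001]
ft_force: [-0.2, 0.1, -2.6]
grip_width: 0.517
grip_force: 20.0
time: 8.12
position: [0.5325, 0.2155, 0.1143]
tool_rot: [-0.497, -3.102, 0.0]
ft_force: [-0.5, 0.0, -0.2]
grip_width: 0.515
grip_force: 20.0
[-3.51619005 -0.29650996  2.33129009]
```

```bash
python3 -m crank '[[[0,0,1,0,1],[0,0,1,0,1],[0,0,0,0,1],[0,0,0,0,1]]]' 20; python3 -m crank '[[[0,0,0.7,0,1],[0,0,0,0,1],[0,0,0,0,1]]]' 20
python3 - <<'E'
from h import *
im=snap('side');print(proj(im,[.5357,.2141,.1]))
cv2.imwrite('pics/s1.png',cv2.resize(im['pixels'][110:230,200:360,::-1],None,fx=4.5,fy=4.5,interpolation=cv2.INTER_CUBIC))
E
```

```text
time: 8.45
position: [0.5325, 0.2156, 0.1125]
tool_rot: [-0.497, -3.102, 0.0]
ft_force: [-0.2, -0.1, -1.5]
grip_width: 0.523
grip_force: 20.0
time: 8.7
position: [0.5325, 0.2156, 0.1118]
tool_rot: [-0.497, -3.102, -0.0]
ft_force: [-0.6, -0.5, -1.6]
grip_width: 0.516
grip_force: 20.0
(np.float64(272.30351411224666), np.float64(160.65676252666105))
```

View pics/s1.png

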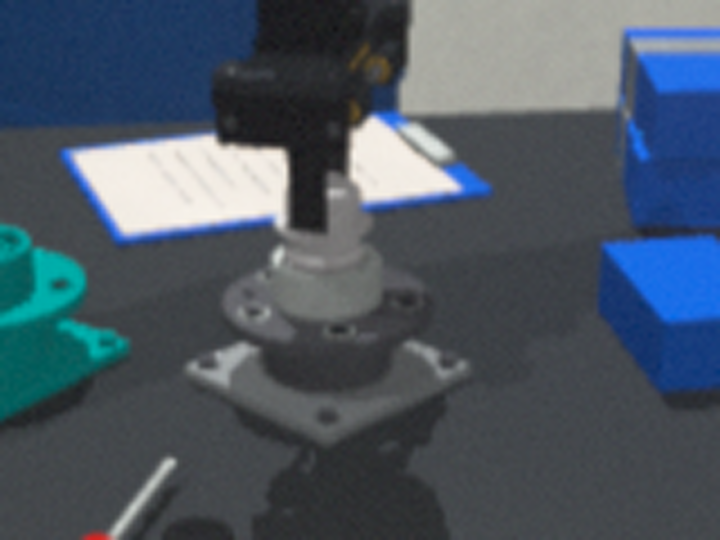

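The cap is seated upright in the boss mouth (crop ~(330,250)) with the foot about 4 mm below the face. Letting go and rising.

```bash
python3 -m crank '[[[0,0,0.5,0,1],[0,0,0,0,0.2],[0,0,0,0,-0.3],[0,0,0,0,-1],[0,0,0,0,-1],[0,0,0,0,-1],[0,0,0,0,-1],[0,0,-20,0,-1],[0,0,-35,0,-1],[0,0,-35,0,-1]]]' 20; python3 -m crank '[[[0,0,0,0,-1],[0,0,0,0,-1],[0,0,0,0,-1]]]' 20
python3 - <<'E'
from h import *
im=snap('wrist');s=ctrl.get_state();p=np.array(s['position']);print(p,s['ft_force'])
a=cv2.resize(im['pixels'][120:290,170:380,::-1],None,fx=3.5,fy=3.5,interpolation=cv2.INTER_CUBIC)
h=[.5357,.2141]
for r,z,col in [(.034,.084,(0,0,255)),(.03,.1075,(0,255,0)),(.0195,.1305,(255,0,0))]:
    pts=[proj(im,[h[0]+r*np.cos(t),h[1]+r*np.sin(t),z]) for t in np.linspace(0,6.28,60)]
    cv2.polylines(a,[((np.array(pts)-[169.5,119.5])*3.5).astype(int)],True,col,1)
cv2.imwrite('pics/c4.png',a)
E
```

```text
time: 9.58
position: [0.5316, 0.2151, 0.2013]
tool_rot: [-0.497, -3.1, 0.003]
ft_force: [1.0, 0.8, -0.0]
grip_width: 0.973
grip_force: 0.0
time: 9.83
position: [0.5324, 0.2156, 0.2012]
tool_rot: [-0.497, -3.102, -0.0]
ft_force: [0.6, 0.0, -0.3]
grip_width: 0.997
grip_force: 0.0
[0.53193733 0.21541482 0.20039103] [ 0.11322827 -0.30459305 -0.07550788]
```

View pics/c4.png

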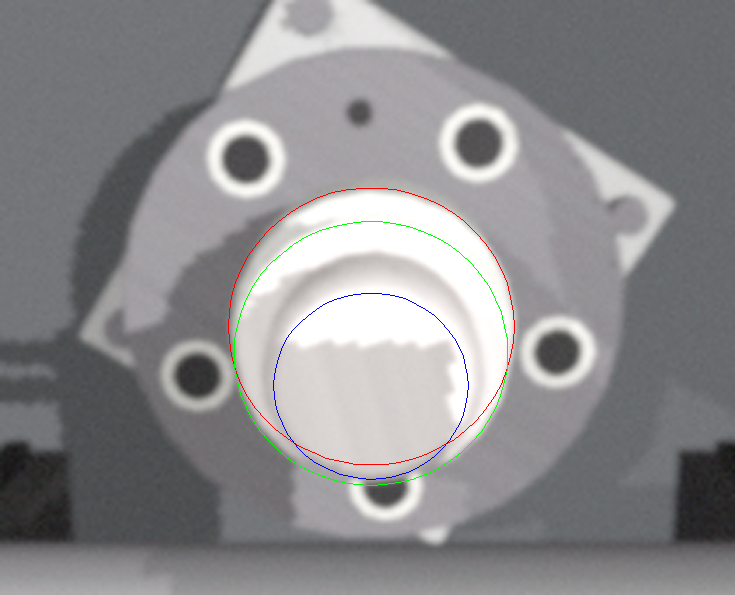

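The released cap stands square and concentric with the bore: the overlays for boss, flange and top all coincide at crop (371,330). Now the driver.

```bash
python3 -m crank '[[[-4.3,-39.3,0,0,-1],[-4.3,-39.3,0,0,-1],[-4.3,-39.3,0,0,-1],[-4.3,-39.3,0,0,-1],[-4.3,-39.3,0,0,-1],[-4.3,-39.3,0,0,-1],[-4.3,-39.3,0,0,-1],[-4.3,-39.3,0,0,-1],[-4.3,-39.3,0,0,-1],[-4.3,-39.3,0,0,-1]]]' 20
python3 -m crank '[[[0,0,0,0,-1],[0,0,0,0,-1],[0,0,0,0,-1]]]' 20
python3 - <<'E'
from h import *
im=snap('wrist');s=ctrl.get_state();p=np.array(s['position']);print(p,totool(np.array([.4508,-.1712,.066])-p)*1000)
u,v=proj(im,[.4508,-.1712,.126]);print('pred',u,v)
g=cv2.GaussianBlur(cv2.cvtColor(im['pixels'],cv2.COLOR_RGB2GRAY),(3,3),0)
x0,y0=int(u-45),int(v-45);w=g[y0:y0+90,x0:x0+90]
m=((w<70)*255).astype(np.uint8);n,l,st,ce=cv2.connectedComponentsWithStats(m)
i=1+np.argmax(st[1:,4]);b=st[i];print('box',b[0]+x0,b[1]+y0,b[2],b[3],b[4])
for y in range(0,b[3],4):
    c=np.where(l[b[1]+y]==i)[0];print(b[1]+y+y0,c.min()+x0,c.max()+x0,end=' | ')
print('\nexpected r px',.015*im['fx']/(p[2]+.1615-.126))
E
```

```text
time: 10.72
position: [0.4489, -0.1725, 0.2001]
tool_rot: [-0.496, -3.1, -0.001]
ft_force: [0.8, -1.2, 0.5]
grip_width: 1.0
grip_force: 0.0
time: 10.97
position: [0.4501, -0.1704, 0.2003]
tool_rot: [-0.497, -3.1, -0.001]
ft_force: [0.4, 0.2, -0.4]
grip_width: 1.001
grip_force: 0.0
[ 0.45043197 -0.16967259  0.20040981] [ -1.06901186  -1.34537597 134.40800579]
pred 275.2809729527177 225.53127237369452
box 257 189 38 55 1652
189 273 279 | 193 265 285 | 197 262 288 | 201 261 290 | 205 260 291 | 209 259 291 | 213 258 292 | 217 257 293 | 221 257 294 | 225 257 294 | 229 258 293 | 233 259 292 | 237 262 289 | 241 267 284 | 
expected r px 21.95922075190547
```

```bash
python3 -m crank '[[[0.2,-1.2,30,0,-1],[0,0,30,0,-1],[0,0,30,0,-1],[0,0,25,0,-1],[0,0,12,0,-1],[0,0,7,0,-1],[0,0,0,0,-1],[0,0,0,0,0],[0,0,0,0,0.6],[0,0,0,0,1]]]' 20
python3 -m crank '[[[0,0,0,0,1],[0,0,0,0,1],[0,0,0,0,1],[0,0,0,0,1]]]' 20
python3 -m crank '[[[0,0,0,0,1],[0,0,0,0,1],[0,0,0,0,1]]]' 55
```

```text
time: 11.85
position: [0.4511, -0.1722, 0.0685]
tool_rot: [0.496, 3.1, 0.001]
ft_force: [0.1, -0.9, 1.0]
grip_width: 0.857
grip_force: 0.0
time: 12.18
position: [0.4502, -0.1722, 0.0676]
tool_rot: [0.497, 3.101, 0.0]
ft_force: [0.1, 0.0, -0.4]
grip_width: 0.552
grip_force: 0.0
time: 12.43
position: [0.4502, -0.1719, 0.0673]
tool_rot: [0.497, 3.102, 0.001]
ft_force: [1.8, 1.2, -3.7]
grip_width: 0.332
grip_force: 55.0
```

```bash
python3 -m crank '[[[0,0,-10,0,1],[0,0,-30,0,1],[0,0,-38,0,1],[0,0,-38,0,1],[0,0,-32,0,1],[2,20,0,0,1],[3.8,39,0,0,1],[3.8,39,0,0,1],[3.8,39,0,0,1],[3.8,39,0,0,1]]]' 55
python3 -m crank '[[[3.8,39,0,0,1],[3.8,39,0,0,1],[3.8,39,0,0,1],[3.8,39,0,0,1],[3.8,39,0,0,1],[2,22,0,0,1],[0,0,0,0,1],[0,0,0,0,1],[0,0,0,0,1]]]' 55
python3 - <<'E'
from h import *
im=snap('wrist','d1.png');s=ctrl.get_state();p=np.array(s['position']);M=R.from_rotvec(s['tool_rot']).as_matrix();print(p,M.round(3).tolist(),s['ft_force'])
print(totool(np.array([.5357,.2141,.20])-p)*1000)
c=p+M@np.array([0,0,.064]);print('rim centre',proj(im,c),'hub',proj(im,[.5357,.2141,.084]),'cap flange',proj(im,[.5357,.2141,.1075]))
pts=[proj(im,c+M@np.array([.03*np.cos(t),.03*np.sin(t),0])) for t in np.radians([-60,-40,-20,0,20,40,60])];print(np.round(pts,1).tolist())
g=cv2.GaussianBlur(cv2.cvtColor(im['pixels'],cv2.COLOR_RGB2GRAY),(3,3),0)
for col in (240,255,270,285,300,315): print(col,g[170:250:2,col].tolist())
E
```

```text
time: 13.27
position: [0.4882, 0.0017, 0.2156]
tool_rot: [-0.499, -3.101, -0.0]
ft_force: [1.1, -0.8, -3.6]
grip_width: 0.337
grip_force: 55.0
time: 14.02
position: [0.5363, 0.2116, 0.2149]
tool_rot: [-0.498, -3.101, 0.003]
ft_force: [0.0, 0.9, -4.2]
grip_width: 0.337
grip_force: 55.0
[0.53649689 0.21111667 0.21521415] [[-0.949, 0.314, -0.001], [0.314, 0.949, -0.001], [0.0, -0.002, -1.0]] [-0.09188966  0.5581756  -3.86844532]
[ 1.69319735  2.60514531 15.21025842]
rim centre (np.float64(275.53996583767014), np.float64(228.91274657931822)) hub (np.float64(278.89430255409485), np.float64(204.61253734623568)) cap flange (np.float64(279.07021334208173), np.float64(211.1089710845))
[[236.8, 207.4], [246.5, 195.7], [260.1, 188.0], [275.6, 185.3], [291.1, 188.0], [304.6, 195.8], [314.3, 207.5]]
240 [163, 160, 159, 157, 145, 120, 111, 110, 110, 110, 110, 111, 114, 117, 122, 129, 134, 133, 140, 152, 164, 192, 217, 227, 231, 226, 200, 194, 199, 201, 203, 202, 201, 200, 199, 198, 200, 202, 199, 153]
255 [154, 144, 171, 195, 202, 207, 233, 254, 255, 249, 218, 197, 170, 159, 158, 170, 208, 232, 23
[... 198 characters left out ...]
250, 255, 255, 255, 255, 255, 255, 255, 253, 232, 198, 102, 46, 39, 37, 41, 38, 38, 43, 43, 37, 40]
285 [255, 255, 255, 255, 255, 255, 246, 205, 198, 193, 179, 179, 179, 183, 216, 243, 248, 247, 249, 255, 255, 255, 255, 255, 255, 255, 255, 255, 253, 202, 91, 55, 41, 39, 41, 37, 39, 42, 35, 35]
300 [179, 223, 253, 255, 255, 255, 255, 255, 255, 255, 245, 217, 193, 184, 183, 185, 203, 237, 249, 247, 247, 253, 255, 255, 255, 255, 255, 255, 255, 255, 255, 244, 204, 184, 165, 132, 91, 66, 52, 43]
315 [162, 162, 162, 161, 161, 157, 151, 151, 164, 192, 220, 234, 242, 249, 253, 254, 252, 250, 247, 238, 222, 208, 214, 234, 244, 247, 249, 251, 245, 213, 186, 188, 194, 198, 199, 200, 201, 195, 163, 113]
```

The dome's wall and the bell's rim coincide in this view, so the edge is ambiguous. I'll step aside so the bell is seen against the dark bench.

```bash
python3 -m crank '[[[0,-35,0,0,1],[0,-35,0,0,1],[0,-30,0,0,1],[0,0,0,0,1],[0,0,0,0,1],[0,0,0,0,1]]]' 55
python3 - <<'E'
from h import *
from scipy.optimize import least_squares
im=snap('wrist');s=ctrl.get_state();p=np.array(s['position']);M=R.from_rotvec(s['tool_rot']).as_matrix();print(p)
c=p+M@np.array([0,0,.064]);
g=cv2.GaussianBlur(cv2.cvtColor(im['pixels'],cv2.COLOR_RGB2GRAY),(3,3),0).astype(int)
pts=[]
for col in range(244,312,4):
    d=np.diff(g[170:225,col]);r=int(np.argmax(d));pts.append((col,170.5+r));
print(pts);print(g[176:206:2,276].tolist())
Q=(np.array([ray(im,u,v,c[2]) for u,v in pts])-c)@M[:,:2]
f=least_squares(lambda q:np.hypot(Q[:,0]-q[0],Q[:,1]-q[1])-.03,[0,0],loss='soft_l1',f_scale=.0004);print(f.x*1000,(f.fun*1000).round(1))
E
```

```text
time: 14.57
position: [0.5053, 0.1174, 0.2159]
tool_rot: [0.5, 3.101, 0.002]
ft_force: [-0.1, 0.4, -3.7]
grip_width: 0.334
grip_force: 55.0
[0.50530792 0.11826537 0.21568482]
[(244, 207.5), (248, 205.5), (252, 203.5), (256, 200.5), (260, 199.5), (264, 198.5), (268, 197.5), (272, 196.5), (276, 196.5), (280, 197.5), (284, 197.5), (288, 188.5), (292, 189.5), (296, 191.5), (300, 202.5), (304, 204.5), (308, 207.5)]
[87, 88, 88, 87, 87, 97, 125, 136, 138, 141, 155, 191, 205, 208, 211]
[-7.87036229 -0.1162043 ] [ 1.3  0.5 -0.   0.3 -0.2 -0.4 -0.5 -0.2 -0.4 -1.  -0.7  5.7  5.7  5.3
 -0.3  0.1  0.3]
```

```bash
python3 - <<'E'
from h import *
from scipy.optimize import least_squares
im=snap('wrist');s=ctrl.get_state();p=np.array(s['position']);M=R.from_rotvec(s['tool_rot']).as_matrix()
c=p+M@np.array([0,0,.064]);g=cv2.GaussianBlur(cv2.cvtColor(im['pixels'],cv2.COLOR_RGB2GRAY),(3,3),0).astype(float)
pts=[]
for col in range(244,312,4):
    w=g[175:215,col];b=np.median(w[:6]);i=int(np.argmax(w>b+22));pts.append((col,175+i-(w[i]-b-22)/(w[i]-w[i-1]+1e-9)))
Q=(np.array([ray(im,u,v,c[2]) for u,v in pts])-c)@M[:,:2]
print(np.round(pts,1)[:,1].tolist())
f=least_squares(lambda q:np.hypot(Q[:,0]-q[0],Q[:,1]-q[1])-.03,[0,0],loss='soft_l1',f_scale=.0004);print(f.x*1000,(f.fun*1000).round(1))
print(p,totool(np.array([.5357,.2141,.20])-p)*1000)
E
```

```text
[201.9, 197.3, 194.8, 192.7, 190.4, 189.1, 188.1, 187.1, 186.9, 187.2, 187.9, 187.6, 188.9, 190.1, 185.1, 180.2, 200.5]
[-1.50819834  0.89271037] [ 0.1  0.4  0.  -0.2  0.  -0.1 -0.2 -0.  -0.1 -0.3 -0.5  0.1 -0.   0.2
  4.3  8.3 -1.2]
[0.50533537 0.11870017 0.21553567] [  0.90300579 100.10116067  15.60248524]
```

The bell centre sits at about (-1.5, +0.7) mm in the tool, so I'll go back over the cap with the offset corrected and lower.

```bash
python3 -m crank '[[[0.8,30,0,0,1],[0.8,35,0,0,1],[0.8,34.4,0,0,1],[0,0,0,0,1],[0,0,10,0,1],[0,0,7,0,1],[0,0,0,0,1],[0,0,0,0,1],[0,0,0,0,1]]]' 55
python3 - <<'E'
from h import *
s=ctrl.get_state();p=np.array(s['position']);print(p,s['ft_force'],s['torque'],totool(np.array([.5357,.2141,.1715])-p)*1000)
E
```

```text
time: 15.42
position: [0.5341, 0.2122, 0.1984]
tool_rot: [-0.499, -3.102, 0.0]
ft_force: [-0.4, 0.2, -4.0]
grip_width: 0.336
grip_force: 55.0
[0.53414306 0.21221024 0.19838908] [-0.35034513  0.18614842 -3.95998296] [-0.00259942 -0.00664876  0.02556047] [-0.88562908  2.28496752 26.88889412]
```

```bash
python3 -m crank '[[[0.5,1.5,0,0,1],[0,0,0,0,1],[0,0,4,0,1],[0,0,4,0,1],[0,0,0,0,1],[0,0,0,0,1]]]' 55
python3 -m crank '[[[0,0,4,0,1],[0,0,4,0,1],[0,0,4,0,1],[0,0,0,0,1],[0,0,0,0,1]]]' 55
python3 - <<'E'
from h import *
s=ctrl.get_state();p=np.array(s['position']);print(p,s['ft_force'],s['torque'],totool(np.array([.5357,.2141,.1715])-p)*1000)
E
```

```text
time: 15.92
position: [0.5337, 0.2146, 0.1899]
tool_rot: [-0.497, -3.101, 0.001]
ft_force: [-0.3, -0.0, -4.0]
grip_width: 0.333
grip_force: 55.0
time: 16.33
position: [0.5338, 0.2147, 0.1779]
tool_rot: [-0.497, -3.101, 0.001]
ft_force: [-0.3, 0.1, -2.9]
grip_width: 0.332
grip_force: 55.0
[0.53381019 0.21466902 0.17788006] [-0.28523051  0.11640938 -2.94666048] [ 0.0076778   0.0467811  -0.03112942] [-1.9767049   0.05382861  6.3788798 ]
```

```bash
for i in 1; do python3 -m crank '[[[0,0,2,0,1],[0,0,0,0,1]]]' 55; python3 -m crank '[[[0,0,2,0,1],[0,0,0,0,1]]]' 55; python3 -m crank '[[[0,0,1,0,1],[0,0,0,0,1]]]' 55;  python3 -m crank '[[[0,0,1,0,1],[0,0,0,0,1]]]' 55; done | grep -E 'pos|ft'
```

```text
position: [0.5341, 0.2148, 0.1762]
ft_force: [-0.0, -0.1, -3.7]
position: [0.534, 0.2148, 0.1741]
ft_force: [0.7, -0.5, -3.3]
position: [0.5341, 0.2148, 0.1732]
ft_force: [-0.1, -0.6, -3.2]
position: [0.534, 0.2148, 0.1722]
ft_force: [-0.2, 0.1, -4.0]
```

```bash
(python3 -m crank '[[[0,0,1,0,1],[0,0,0,0,1]]]' 55; python3 -m crank '[[[0,0,1,0,1],[0,0,0,0,1]]]' 55; python3 -m crank '[[[0,0,1,0,1],[0,0,0,0,1]]]' 55;  python3 -m crank '[[[0,0,1,0,1],[0,0,0,0,1]]]' 55) | grep -E 'pos|ft|rot'
```

```text
position: [0.5342, 0.2148, 0.1714]
tool_rot: [0.497, 3.102, 0.0]
ft_force: [-0.3, -0.5, -3.4]
position: [0.5342, 0.2148, 0.1704]
tool_rot: [0.497, 3.102, 0.0]
ft_force: [-1.1, 0.1, -3.1]
position: [0.5341, 0.2149, 0.1693]
tool_rot: [0.497, 3.102, 0.0]
ft_force: [0.3, -0.1, -2.7]
position: [0.5342, 0.2148, 0.1683]
tool_rot: [0.497, 3.102, 0.0]
ft_force: [-0.1, -0.9, -2.0]
```

```bash
(python3 -m crank '[[[0,0,1,0,1],[0,0,0,0,1]]]' 55; python3 -m crank '[[[0,0,1,0,1],[0,0,0,0,1]]]' 55; python3 -m crank '[[[0,0,1,0,1],[0,0,0,0,1]]]' 55;  python3 -m crank '[[[0,0,1,0,1],[0,0,0,0,1]]]' 55) | grep -E 'pos|ft'; python3 -c "
from h import *
print(ctrl.get_state()['torque'])"
```

```text
position: [0.5342, 0.2148, 0.1675]
ft_force: [-0.0, 0.6, -1.6]
position: [0.5345, 0.2148, 0.1666]
ft_force: [0.9, 0.2, -0.7]
position: [0.5348, 0.2147, 0.1658]
ft_force: [1.4, -0.2, -0.4]
position: [0.5349, 0.2147, 0.1649]
ft_force: [1.9, -1.0, 0.7]
[-0.29381926 -0.46913473  0.00600439]
```

Lateral force of about 2 N in +x as the bead enters: the bore is centring the cap, so I'll relieve it with a 1 mm shift along tool -x.

```bash
(python3 -m crank '[[[-1,0,0,0,1],[0,0,0,0,1],[0,0,0,0,1]]]' 55; python3 -m crank '[[[0,0,1,0,1],[0,0,0,0,1]]]' 55; python3 -m crank '[[[0,0,1,0,1],[0,0,0,0,1]]]' 55) | grep -E 'pos|ft'; python3 -c "
from h import *
s=ctrl.get_state();print(s['torque'],s['tool_rot'],R.from_rotvec(s['tool_rot']).as_matrix()[:,2])"
```

```text
position: [0.5352, 0.2146, 0.1647]
ft_force: [-0.1, -1.1, 2.5]
position: [0.5353, 0.2146, 0.1639]
ft_force: [0.8, -1.4, 4.8]
position: [0.5354, 0.2146, 0.1632]
ft_force: [-0.1, -0.2, 6.1]
[-0.36815823 -0.00110095  0.03735446] [4.96922091e-01 3.10122222e+00 1.12960977e-03] [ 9.14166432e-04  5.82012268e-04 -9.99999413e-01]
```

```bash
(python3 -m crank '[[[0,-0.5,0.7,0,1],[0,0,0,0,1]]]' 55; python3 -m crank '[[[0,0,0.7,0,1],[0,0,0,0,1]]]' 55; python3 -m crank '[[[0,0,0.7,0,1],[0,0,0,0,1]]]' 55) | grep -E 'pos|ft'; python3 -c "
from h import *
s=ctrl.get_state();print(s['torque'],R.from_rotvec(s['tool_rot']).as_matrix()[:,2])"
```

```text
position: [0.5354, 0.2145, 0.1629]
ft_force: [-0.2, -1.3, 7.1]
position: [0.5354, 0.2145, 0.1625]
ft_force: [-0.0, -1.5, 8.5]
position: [0.5355, 0.2145, 0.1621]
ft_force: [-1.0, -1.4, 9.7]
[-0.35654264  0.26105579  0.00406335] [ 0.0018609   0.00156029 -0.99999705]
```

```bash
(python3 -m crank '[[[0,-0.3,0.7,0,1],[0,0,0,0,1]]]' 55; python3 -m crank '[[[0,0,0.7,0,1],[0,0,0,0,1]]]' 55; python3 -m crank '[[[0,0,0.6,0,1],[0,0,0,0,1]]]' 55) | grep -E 'pos|ft'; python3 -c "
from h import *
s=ctrl.get_state();print(s['torque'],R.from_rotvec(s['tool_rot']).as_matrix()[:,2])"
```

```text
position: [0.5355, 0.2144, 0.1617]
ft_force: [-0.6, -0.8, 10.7]
position: [0.5356, 0.2145, 0.1613]
ft_force: [-1.4, -1.3, 12.1]
position: [0.5357, 0.2145, 0.1609]
ft_force: [-1.9, -0.4, 13.1]
[-0.35700324  0.51060052 -0.02696485] [ 0.00255089  0.00221789 -0.99999429]
```

```bash
(python3 -m crank '[[[0.5,0,0.5,0,1],[0,0,0,0,1]]]' 55; python3 -m crank '[[[0,0,0.5,0,1],[0,0,0,0,1]]]' 55; python3 -m crank '[[[0,0,0.5,0,1],[0,0,0,0,1]]]' 55) | grep -E 'pos|ft'; python3 -c "
from h import *
s=ctrl.get_state();print(s['torque'],R.from_rotvec(s['tool_rot']).as_matrix()[:,2])"
```

```text
position: [0.5356, 0.2145, 0.1606]
ft_force: [-0.8, -2.3, 14.2]
position: [0.5356, 0.2145, 0.1602]
ft_force: [-0.8, -1.3, 13.6]
position: [0.5356, 0.2145, 0.1597]
ft_force: [-1.2, -0.7, 13.3]
[-4.89497825e-01  3.97667116e-01 -4.39208516e-04] [ 0.00333786  0.00221924 -0.99999197]
```

```bash
(python3 -m crank '[[[0,0,0.5,0,1],[0,0,0,0,1]]]' 55; python3 -m crank '[[[0,0,0.5,0,1],[0,0,0,0,1]]]' 55) | grep -E 'pos|ft'
```

```text
position: [0.5347, 0.2145, 0.1573]
ft_force: [0.2, -0.8, 7.7]
position: [0.5347, 0.2145, 0.1572]
ft_force: [-0.6, -0.1, 9.7]
```

It clicked: the tool jumped 2.4 mm, the force fell, and now the position holds while force builds. Backing straight off.

```bash
(python3 -m crank '[[[0,0,-1,0,1],[0,0,-2,0,1],[0,0,-3,0,1],[0,0,-3,0,1],[0,0,0,0,1]]]' 55; python3 -m crank '[[[0,0,-10,0,1],[0,0,-15,0,1],[0,0,-15,0,1],[0,0,-15,0,1],[0,0,0,0,1],[0,0,0,0,1]]]' 55)|grep -E 'time|pos|ft|grip'
python3 - <<'E'
from h import *
s=ctrl.get_state();p=np.array(s['position']);print(p,totool(np.array([.4502,-.172,.215])-p)*1000)
E
```

```text
time: 21.17
position: [0.5337, 0.2138, 0.1643]
ft_force: [0.7, 0.1, -3.7]
grip_width: 0.331
grip_force: 55.0
time: 21.67
position: [0.5346, 0.214, 0.2206]
ft_force: [-0.6, 0.7, -4.2]
grip_width: 0.334
grip_force: 55.0
[0.53460993 0.21397569 0.22057599] [ -40.44178737 -393.02830038    5.15506213]
```

No contact force at a height where an unclicked cap would still push, so the cap stayed home. Carrying the driver back to its spot.

```bash
(python3 -m crank '[[[-4,-39.3,0,0,1],[-4,-39.3,0,0,1],[-4,-39.3,0,0,1],[-4,-39.3,0,0,1],[-4,-39.3,0,0,1],[-4,-39.3,0,0,1],[-4,-39.3,0,0,1],[-4,-39.3,0,0,1],[-4,-39.3,0,0,1],[-4,-39.3,0,0,1]]]' 55; python3 -m crank '[[[0,0,25,0,1],[0,0,35,0,1],[0,0,35,0,1],[0,0,30,0,1],[0,0,15,0,1],[0,0,5,0,1],[0,0,0,0,1],[0,0,0,0,1],[0,0,0,0,1]]]' 55)|grep -E 'time|pos|ft|grip'
python3 - <<'E'
from h import *
s=ctrl.get_state();p=np.array(s['position']);print(p,s['ft_force'],R.from_rotvec(s['tool_rot']).as_matrix()[:,2],totool(np.array([.4502,-.172,.067])-p)*1000)
E
```

```text
time: 22.5
position: [0.4478, -0.1734, 0.2187]
ft_force: [1.6, -0.7, -4.1]
grip_width: 0.335
grip_force: 55.0
time: 23.25
position: [0.4507, -0.1722, 0.076]
ft_force: [0.2, -0.2, -2.7]
grip_width: 0.337
grip_force: 55.0
[ 0.45068709 -0.17219591  0.07604801] [ 0.15827957 -0.17989828 -2.73652046] [ 2.50843808e-03 -2.16718029e-04 -9.99996830e-01] [0.54608756 0.02872802 9.0467191 ]
```

```bash
(python3 -m crank '[[[0,0,3,0,1],[0,0,2,0,1],[0,0,0,0,1],[0,0,0,0,1]]]' 55;python3 -m crank '[[[0,0,1.5,0,1],[0,0,0,0,1],[0,0,0,0,1]]]' 55; python3 -m crank '[[[0,0,1,0,1],[0,0,0,0,1],[0,0,0,0,1]]]' 55; python3 -m crank '[[[0,0,1,0,1],[0,0,0,0,1],[0,0,0,0,1]]]' 55)|grep -E 'pos|ft'
```

```text
position: [0.4496, -0.1719, 0.0699]
ft_force: [-0.3, 0.1, -3.6]
position: [0.4495, -0.1719, 0.0682]
ft_force: [0.7, 1.3, -3.5]
position: [0.4496, -0.172, 0.0673]
ft_force: [0.4, 0.6, -4.0]
position: [0.4498, -0.172, 0.0672]
ft_force: [-2.8, 1.0, 5.2]
```

The driver is on the floor at its original height, so it did not slip in the grip. Releasing and rising.

```bash
(python3 -m crank '[[[0,0,-0.6,0,1],[0,0,0,0,0.5],[0,0,0,0,0],[0,0,0,0,-1],[0,0,0,0,-1],[0,0,0,0,-1],[0,0,0,0,-1],[0,0,0,0,-1]]]' 10; python3 -m crank '[[[0,0,-10,0,-1],[0,0,-30,0,-1],[0,0,-35,0,-1],[0,0,-35,0,-1],[0,0,-30,0,-1],[0,0,0,0,-1],[0,0,0,0,-1],[0,0,0,0,-1],[0,0,0,0,-1]]]')|grep -E 'time|pos|ft|grip'
python3 - <<'E'
from h import *
im=snap('wrist');s=ctrl.get_state();p=np.array(s['position']);print(p,s['ft_force'])
g=cv2.GaussianBlur(cv2.cvtColor(im['pixels'],cv2.COLOR_RGB2GRAY),(3,3),0)
print('pred top',proj(im,[.4502,-.172,.126]))
m=((g<70)*255).astype(np.uint8)[170:265,220:330];n,l,st,ce=cv2.connectedComponentsWithStats(m)
i=1+np.argmax(st[1:,4]);print(st[i]+[220,170,0,0,0])
t=snap('top');h=cv2.cvtColor(t['pixels'],cv2.COLOR_RGB2GRAY)
sd=snap('side');q=cv2.cvtColor(sd['pixels'],cv2.COLOR_RGB2GRAY)
for z in (.130,.118,.084):
    u,v=proj(sd,[.5357,.2141,z]);print(z,round(u,1),round(v,1))
print(q[140:180,272].tolist())
E
```

```text
time: 25.0
position: [0.4496, -0.172, 0.0669]
ft_force: [-0.1, 0.2, -0.4]
grip_width: 0.714
grip_force: 0.0
time: 25.75
position: [0.4486, -0.1717, 0.2057]
ft_force: [-0.5, 0.2, -0.4]
grip_width: 1.002
grip_force: 0.0
[ 0.448563   -0.17171962  0.20557378] [-0.54527995  0.59290681  0.0863064 ]
pred top (np.float64(276.3996918207065), np.float64(224.329741545853))
[ 258  189   37   53 1567]
0.13 272.2 150.3
0.118 272.2 154.5
0.084 272.4 166.1
[232, 234, 238, 240, 238, 230, 216, 225, 234, 238, 239, 240, 239, 238, 236, 235, 237, 236, 223, 187, 151, 140, 137, 136, 136, 136, 134, 140, 138, 122, 113, 132, 128, 121, 119, 119, 120, 121, 118, 120]
```

```bash
python3 -c "
from bench import job
print(job.close_job())"
```

```text
the job is handed in; nothing more can be done
None
```

The cap clicked home in the hub, pressed with the driver at about 18 N; the driver is back upright in the tray, nothing else was touched, and I handed the job in at about 26 s. I judged the click from force and position only, with no picture of the cap afterwards, and hand-in returned no verdict.

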